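Set the feed gap on an envelope feeder

ROBOT

A 7-joint arm with a two-finger parallel gripper is mounted at the origin on the work surface. World frame = base frame: x ahead of the robot, y to its left, z up, the work surface at z = 0. Lengths are in m, angles in rad, forces in N, time in s.
With the tool pointing down it reaches from about 0.425 to 0.925 m from the base axis. Payload 6.8 kg.
Tool frame: the origin (TCP) lies on the mounting face of the last link; the fingertips stand 173 mm ahead of it and the grasp point (between the pads) lies 155 mm ahead of it; z points along the fingers, y is the line along which they close (so a half turn about z gives the same grasp; the last joint's range is limited). The gripper opens to 85 mm and grips with 20 to 120 N. Pads are 22 mm wide; open, the fingers measure 114 mm over their backs; the gripper's body (76 mm by 85 mm) begins 54 mm behind the grasp point. The pads swing forward as they close: fully open they stand 13 mm farther back than shut.
Start: joints at [-1.229, 0.477, 0.022, 1.555, -0.011, 1.109, -0.083], TCP at [0.293, 0.608, 0.405] pointing down, gripper open.
Joint ranges: [-2.96, 2.96], [-0.34, 2.1], [-1.41, 1.46], [0.24, 2.44], [-1.37, 4.51], [0.17, 1.92], [-2.96, 2.96]. Speed limits (rad/s): [2.39, 2.39, 3.14, 3.14, 3.14, 3.14, 3.14].

INTERFACE

Orientations are given as a unit quaternion [w, x, y, z].
In Python, from station import bot gives the robot as it stands. The module is installed in compiled form; this text tells all that it offers.
- The arm moves only by the shell command python3 -m pendant 'ROWS' [FORCE]. ROWS is JSON, a list of rows, each a list of 5 numbers: the finger opening in m, from 0 to 0.0854, then the shift along the tool's x, y, z in m, then the turn about the tool's z in degrees. In form: [[jaw, x, y, z, yaw], ...]. A call has 1 to 12 rows; each row shifts and turns the commanded pose from where the row before left it, along the tool's axes as they then stand; what a row does not reach is not made up. A row lasts 1/12 s, in which the tool goes at most 41.7 mm and 7.16 degrees, less where a joint would pass 70% of its speed; a pose out of reach is approached as far as the arm can. A call with a gripper value outside its range is refused whole. The fingers move at their own pace and stop on an object; FORCE is the grip in N (left out, the last holds). Time passes only in rows, so rows that do not move let the fingers close. It gives the time, the measured TCP pose, the force, the opening and the grip force at its end, in the units of the state.
- bot.get_obs(): the state, without advancing time (a new reading comes with each control period).
- bot.read_camera(name): name is "scene" or "top" or "wrist"; returns (picture, depth): 480x640x3 uint8, blue, green, red; 480x640 float32, m along the optical axis (not along the pixel's ray), 0 where there is no reading.
- bot.camera_model(name): a dict with "intrinsics" (3x3 intrinsics, pixels), "R" (3x3) and "t" (3): a world point X has camera coordinates R X + t. Camera axes: x right, y down, z forward; pixel columns grow to the right and rows downward; lengths in m; the calibration is good to about 2 mm. The wrist camera is an equidistant fisheye: a pixel r from the principal point sees the ray r / f radians off the axis. A picture is of the moment at which its call begins: read the wrist's pose just before it. camera_model takes no time and is no camera call; for the wrist camera it gives the pose at the moment of the call.
- bot.hand_in(): hands the job in; it is judged then, once.
Trained networks look in the newest picture that a camera, given by its name, has taken for a name from the list of things; names that differ only in an ending like _2 or _b are one class to them, and where a whole thing is asked for, a point or a joint stands for the part that bears it (a point fixed in the world has none). Each returns a list of dicts, best first, with "score" (0 to 1); they miss things now and then, are a little off and sometimes report something else, mostly with a low value. They report only what shows in the picture. A call takes as long as a camera call.
- bot.boxes_of(name, camera): "at" ([column, row] in pixels, amid what is visible of it).
- bot.trace(name, camera): "mask" (480x640 bool, what is visible of it) and "at" ([column, row] in pixels, amid what is visible of it).
- bot.pinpoint(name, camera): "at" ([column, row] in pixels: a listed point, or the origin of a listed thing).
The state is a dict: "t": time; "q": joint angles; "joint_vel": joint speeds; "joint_torque": joint torques, N m; "eef_pos": TCP position; "tool_rot": TCP orientation; "contact_force": force on the tool from outside, world axes, zero at the start; "torque": the same for the moment, N m; "gripper_width": opening from 0.0 (shut) to 1.0 (fully open); "grasp_force": force on a finger pad.
Only numpy, scipy, OpenCV 4.12 (cv2) and the standard library are available. Lean on these libraries where they do the work, as an engineer would, in place of code of your own. Each camera call takes 0.05 s, during which the arm holds its last target. There are 200 camera calls.

TASK

Turn the big gap knob on the feeder's sloped panel until its pointer stands at the raised index mark on the scale ring, and let go of it. Only then store the setting: press the push button on the separate box down at least 4 of its 6 mm, gently (under 25 N), and release it. Leave the small speed dial, the scale ring and the things lying around as they are.

Things in the scene. Friction and masses are not known exactly. Their poses are not given: they have to be found in the camera images.
- console: feeder head, fixed: a white wedge 200 mm deep (x), 220 mm wide (y), 50 mm high in front and 165 mm at the back, its top face sloping 30 degrees down towards the robot (body -x); behind it (body x 100 to 270 mm) a steel roller deck, at most 150 mm high. Origin at the centre of the wedge's underside, x away from the robot at yaw 0, z up
- dial_plate: square aluminium plate 104 x 104 x 2 mm on the sloped face, under the gap knob and the scale ring. Origin on the face, on the knob's axis; z is that axis, pointing out of the panel (30 degrees from vertical, leaning to the robot), x up the slope, y to the left. The scale ring on it has radius 49 mm, its top 5 mm above the origin
- gap_knob (a joint): gap knob: round black fluted grip 44 mm in diameter, 8 to 39 mm above the plate's origin, on a flange of radius 30 mm with a pointer. Angle about the plate's z, rad, counter-clockwise positive seen from above; at 0 the pointer points up the slope (plate x). Stops at -2.4 and 2.9; turning takes 0.08 N m; it stays where left
- index_ring (a joint): angle of the scale ring with the index mark about the same axis, with the same zero and sense: the pointer stands at the mark when both joints read the same. The ring is very stiff and is not to be turned
- pointer (a point): the tip of the knob's white pointer, 36 mm from the axis and 8 mm above the plate's origin
- index_mark (a point): the inner end of the white raised index mark (11 x 5 mm) on the scale ring, 36 mm from the axis and 8 mm above the plate's origin; the pointer tip meets it when set
- speed_tip (a point): the pointer tip on the small speed dial (24 mm in diameter, 13 mm high, black) on the right-hand side of the same panel; to be left alone
- set_box: grey box 85 x 85 x 45 mm fixed to the table, to the left or right of the feeder, with the push button in the middle of its top. Origin at the centre of its underside
- set_button_top (a point): centre of the top of the round black push button (32 mm in diameter), 63 mm above the table when not pressed; it is pressed straight down
- set_button (a joint): travel of the push button, m: 0 released, 0.006 fully down; a spring pushes back with 2 N at the start and 6 N fully down
- tape_roll: bystander: cardboard roll standing on its end, 90 mm in diameter, 48 mm high; origin at the centre of its underside
- cleaner: bystander: white bottle 60 mm in diameter, 170 mm high; origin at the centre of its underside
- screwdriver: bystander: screwdriver 200 mm long lying along its x axis

How it is judged:
On the way, in this order (a step that is already met when the one before it is completed fails the run):
1. the knob's pointer stands within 4 mm of the index mark, at rest, and the fingers have let go of the knob (distance between pointer and index_mark below 0.004 m and contact force between anything else and gap_knob below 0.1 N and velocity of joint gap_knob between -0.05 and 0.05 rad/s), for 0.2 s.
2. the push button is pressed down at least 4 of its 6 mm (value of joint set_button above 0.004 m), for 0.05 s.
At the end, for the whole second after the job is handed in: the gap knob rests with its pointer tip within 4 mm (about 6 degrees) of the index mark, the push button has been pressed and is up again (within 1 mm), the scale ring has not moved (2 mm) nor the speed dial (3 mm), and the bystanders are within 15 mm of where they stood (distance between pointer and index_mark below 0.004 m and value of joint set_button below 0.001 m and velocity of joint gap_knob between -0.05 and 0.05 rad/s and distance of index_mark from where it was at the start of the episode below 0.002 m and distance of speed_tip from where it was at the start of the episode below 0.003 m and distance of each of tape_roll, cleaner, screwdriver from where it was at the start of the episode below 0.015 m); the robot touches nothing.
It fails at once if the button is pressed more than 2 mm while the pointer is more than 4 mm from the index mark (value of joint set_button above 0.002 m and distance between pointer and index_mark above 0.004 m).
It fails at once if the button or its box is pushed with more than 25 N (contact force between anything else and set_box above 25 N).
It fails at once if the scale ring is turned by more than 2 mm at the mark, or the speed dial by more than 3 mm at its tip (distance of index_mark from where it was at the start of the episode above 0.002 m or distance of speed_tip from where it was at the start of the episode above 0.003 m).
It fails at once if the tape roll, bottle or screwdriver is shifted more than 15 mm, or the bottle is tipped over (distance of any of tape_roll, cleaner, screwdriver from where it was at the start of the episode above 0.015 m or angle between cleaner's own z axis and vertical above 0.5 rad).
It also fails if it takes over 48 s, if anything falls off the work surface, if the arm or the gripper's body presses on something with over 40 N, if the wrist force passes 120 N, or if a joint passes its speed limit or range.

## Working session

There is one attempt and no reset: what is moved stays moved. The work goes in short steps, Python scripts to look and compute and a shell command to move; the robot and the scene stay as the last step left them, time stands still between calls to the robot, and variables do not carry over. Pictures are saved under pics/ and viewed, at most 10 in all, crops included, and the job is handed in when it is done.

```bash
mkdir -p pics
cat > h.py <<'E'
import numpy as np, cv2
from station import bot
from scipy.spatial.transform import Rotation as Rn
def ray(m,px):
    K=np.array(m["intrinsics"]);return np.array([(px[0]-K[0,2])/K[0,0],(px[1]-K[1,2])/K[1,1],1.])
def world(m,px,d): return np.array(m["R"]).T@(ray(m,px)*d-np.array(m["t"]))
def dep(D,px,r=2):
    c,w=int(round(px[0])),int(round(px[1]));p=D[max(w-r,0):w+r+1,max(c-r,0):c+r+1];p=p[p>0]
    return float(np.median(p)) if p.size else 0
def plane(m,px,n,d):  # intersect with n.X=d
    R=np.array(m["R"]);C=-R.T@np.array(m["t"]);v=R.T@ray(m,px);return C+v*(d-n@C)/(n@v)
def toolR():
    q=bot.get_obs()["tool_rot"];return Rn.from_quat([q[1],q[2],q[3],q[0]]).as_matrix()
E
python3 - <<'E'
from h import *
np.set_printoptions(precision=4,suppress=True)
o=bot.get_obs();print(o["t"],o["eef_pos"],o["tool_rot"])
for c in("top","scene"):
    I,D=bot.read_camera(c);m=bot.camera_model(c);cv2.imwrite(f"pics/{c}0.png",I)
    for n in("console","dial_plate","gap_knob","pointer","index_mark","speed_tip","set_box","set_button_top","tape_roll","cleaner","screwdriver"):
        for r in bot.pinpoint(n,c)[:2]:
            d=dep(D,r["at"]);print(c,n,round(r["score"],2),np.round(r["at"],1),world(m,r["at"],d) if d else None)
print(bot.get_obs()["t"])
E
```

```text
0.0 [0.2934 0.6076 0.4037] [-0.0001  0.223   0.9748 -0.0009]
top console 0.57 [291.9 222. ] [0.5731 0.066  0.1061]
top dial_plate 0.31 [319.4 215.6] [ 0.585  -0.0026  0.1324]Traceback (most recent call last):
  File "<stdin>", line 7, in <module>
ValueError: it knows: cleaner, console, dial_plate, index_mark, pointer, screwdriver, set_box, set_button_top, speed_tip, tape_roll
```

Run:
```python
from h import *
np.set_printoptions(precision=4,suppress=True)
for c in("top","scene"):
    I,D=bot.read_camera(c);m=bot.camera_model(c);cv2.imwrite(f"pics/{c}0.png",I);np.save(f"{c}D.npy",D)
    for n in("console","dial_plate","pointer","index_mark","speed_tip","set_box","set_button_top","tape_roll","cleaner","screwdriver"):
        for r in bot.pinpoint(n,c)[:2]:
            d=dep(D,r["at"]);print(c,n,round(r["score"],2),np.round(r["at"],1),world(m,r["at"],d) if d else None)
print(bot.get_obs()["t"])
```

```text
top console 0.95 [292.9 224.9] [0.5667 0.0638 0.0993]
top console 0.17 [258.9 212. ] [0.5984 0.1481 0.1089]
top pointer 0.65 [261.4 212.3] [0.5973 0.1416 0.1108]
top index_mark 0.71 [289.5 203.1] [0.6169 0.0707 0.1296]
top speed_tip 0.45 [317.6 214. ] [0.5892 0.0018 0.131 ]
top set_box 0.67 [191.3 287. ] [0.4141 0.3237 0.0616]
top set_box 0.32 [179.9 215.5] [0.5918 0.3463 0.1012]
top set_button_top 0.4 [183.7 289. ] [0.4091 0.3418 0.0658]
top tape_roll 0.77 [444.1 288.9] [ 0.4056 -0.3343 -0.0014]
top cleaner 0.86 [182.2 214.9] [0.5942 0.3421 0.0951]
top screwdriver 0.81 [457.6 194. ] [ 0.6584 -0.3738  0.0174]
top screwdriver 0.52 [183.  215.2] [0.595  0.3425 0.0848]
scene console 0.88 [336.5 305.5] [0.7434 0.1424 0.1494]
scene dial_plate 0.72 [347.3 273.1] [0.6083 0.1126 0.127 ]
scene pointer 0.83 [360.5 278.7] [0.6013 0.1426 0.1159]
scene index_mark 0.71 [344.5 272.8] [0.6117 0.1071 0.1285]
scene index_mark 0.54 [335.6 266.2] [0.5714 0.0687 0.1076]
scene speed_tip 0.4 [304.5 254.6] [ 0.5931 -0.0029  0.1338]
scene set_box 0.6 [454.5 291.9] [0.4573 0.3395 0.038 ]
scene set_button_top 0.63 [459.9 272.3] [0.4102 0.339  0.0656]
scene set_button_top 0.33 [335.3 269.1] [0.6064 0.0822 0.1273]
scene cleaner 0.93 [454.3 344.4] [0.6332 0.3739 0.0373]
scene screwdriver 0.77 [170.5 276.4] [ 0.6675 -0.3655  0.0003]
1.25
```

View pics/top0.png

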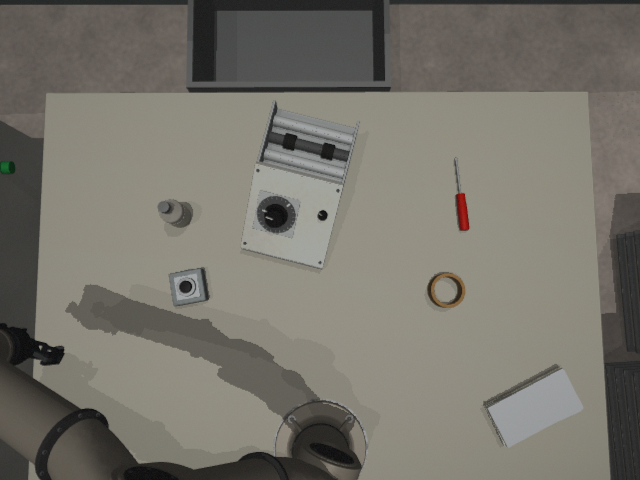

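View pics/scene0.png

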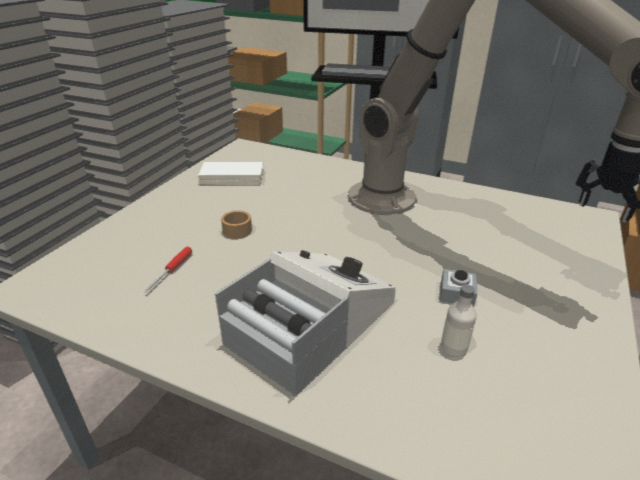

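Top view: knob at about (275,215), its pointer going left to (263,214), speed dial at (322,215), button at (186,287), bottle at (175,212), tape (446,289), screwdriver (460,195). In the scene view the deck faces the camera and the knob is at (350,268).

Run:
```python
from h import *
np.set_printoptions(precision=4,suppress=True)
m=bot.camera_model("top");D=np.load("topD.npy");I=cv2.imread("pics/top0.png")
poly=np.array([[262,178],[338,188],[318,258],[248,238]]);M=np.zeros(D.shape,np.uint8);cv2.fillPoly(M,[poly],1)
cv2.circle(M,(275,214),30,0,-1);cv2.circle(M,(322,215),10,0,-1)
v,u=np.nonzero(M&(D>0));P=np.array([world(m,(a,b),D[b,a]) for a,b in zip(u,v)])
for _ in range(4):
    c=P.mean(0);n=np.linalg.svd(P-c)[2][2];n*=np.sign(n[2]);P=P[abs((P-c)@n)<.003]
print(len(P),"normal",n,"tilt",np.degrees(np.arccos(n[2])),"yaw",np.degrees(np.arctan2(-n[1],-n[0])),"d",n@c)
for p in((275,215),(263,215),(289.5,203)): 
    print(p,plane(m,p,n,n@c+.008),world(m,p,dep(D,p,1)))
cr=I[175:260,235:345];cv2.imwrite("pics/c1.png",cv2.resize(cr,None,fx=7,fy=7,interpolation=cv2.INTER_CUBIC))
```

```text
1629 normal [-0.4852  0.1247  0.8655] tilt 30.06499619807937 yaw -14.412965299242892 d -0.18243170478267723
(275, 215) [0.5899 0.1076 0.1137] [0.5849 0.105  0.1471]
(263, 215) [0.5906 0.1377 0.1097] [0.5908 0.1379 0.1084]
(289.5, 203) [0.6164 0.0705 0.1339] [0.617  0.0707 0.1301]
```

View pics/c1.png

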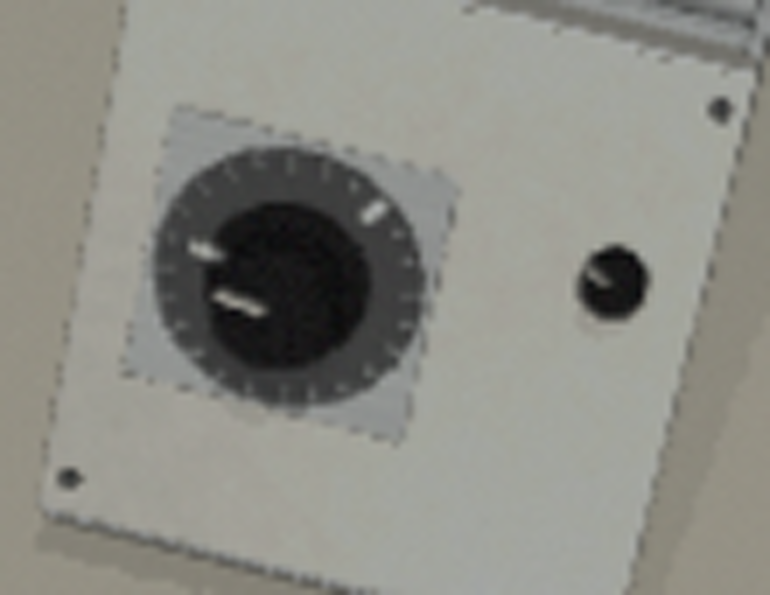

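The crop shows pointer tip at px (262.9,210), mark inner end at (287.1,206.7), and plate centre at (276.5,214.4).

```bash
cat >> h.py <<'E'
yaw=np.radians(-14.4);h=np.array([np.cos(yaw),np.sin(yaw),0]);Y=np.array([-np.sin(yaw),np.cos(yaw),0])
s,c=.5,np.sqrt(.75);X=c*h+s*np.array([0,0,1]);N=-s*h+c*np.array([0,0,1])
E
python3 - <<'E'
from h import *
np.set_printoptions(precision=4,suppress=True)
m=bot.camera_model("top");d=-0.1824
O=plane(m,(276.5,214.4),N,N@plane(m,(276.5,214.4),np.array([-.4852,.1247,.8655]),d+.002)); O=O-N*.002
print("O",O)
for p in((262.9,210),(287.1,206.7)):
    w=plane(m,p,N,N@O+.008)-O;print(np.degrees(np.arctan2(w@Y,w@X)),np.hypot(w@Y,w@X))
o=bot.get_obs();R=toolR();T=O-h*.015+np.array([0,0,.018+.173])
print("target TCP",T,"delta tool",R.T@(T-o["eef_pos"]),"toolx",R[:,0],"tooly deg",np.degrees(np.arctan2(R[1,1],R[0,1])),o["q"])
B=np.array([.41,.340,.063+.173]);print("button delta",R.T@(B-o["eef_pos"]))
E
```

```text
O [0.5931 0.104  0.1068]
81.49616259174513 0.03499250069830862
-37.75873747285458 0.037022212851325
target TCP [0.5786 0.1077 0.2978] delta tool [-0.4742 -0.3264  0.107 ] toolx [-0.9005  0.4348 -0.    ] tooly deg 64.22733985455676 [-1.2291  0.477   0.0224  1.5554 -0.0115  1.1093 -0.0831]
button delta [-0.2214 -0.1906  0.1687]
```

```bash
python3 -m pendant '[[0.0854,-0.032,-0.022,0,0],[0.0854,-0.032,-0.022,0,0],[0.0854,-0.032,-0.022,0,0],[0.0854,-0.032,-0.022,0,0],[0.0854,-0.032,-0.022,0,0],[0.0854,-0.032,-0.022,0,0],[0.0854,-0.032,-0.022,0,0],[0.0854,-0.032,-0.022,0,0],[0.0854,-0.032,-0.022,0,0],[0.0854,-0.032,-0.022,0,0],[0.0854,-0.032,-0.022,0,0],[0.0854,-0.032,-0.022,0,0]]' 40
python3 -m pendant '[[0.0854,-0.03,-0.02,0,0],[0.0854,-0.03,-0.02,0,0],[0.0854,-0.03,-0.02,0,0],[0.0854,0,0,0,-7],[0.0854,0,0,0,-7],[0.0854,0,0,0,-7],[0.0854,0,0,0,-7],[0.0854,0,0,0,-7],[0.0854,0,0,0,-6],[0.0854,0,0,0,0]]'
cat > look.py <<'E'
import sys
from h import *
np.set_printoptions(precision=4,suppress=True)
O=np.array([.5931,.104,.1068])
o=bot.get_obs();R=toolR();m=bot.camera_model("wrist");I,D=bot.read_camera("wrist");cv2.imwrite(f"pics/{sys.argv[1]}.png",I)
K=np.array(m["intrinsics"]);Rc=np.array(m["R"]);C=-Rc.T@np.array(m["t"])
def fplane(px,hh):
    a=np.array([(px[0]-K[0,2])/K[0,0],(px[1]-K[1,2])/K[1,1]]);t=np.hypot(*a);v=Rc.T@np.r_[a/t*np.sin(t),np.cos(t)]
    return C+v*((N@O+hh)-N@C)/(N@v)
def fproj(X):
    x=Rc@X+m["t"];r=np.hypot(x[0],x[1]);k=np.arctan2(r,x[2])/r;return K[0,2]+K[0,0]*k*x[0],K[1,2]+K[1,1]*k*x[1]
if __name__=="__main__":
    for n in("pointer","index_mark","dial_plate"):
        for r in bot.pinpoint(n,"wrist")[:2]:
            w=fplane(r["at"],0 if n=="dial_plate" else .008)-O;print(n,round(r["score"],2),np.round(r["at"],1),"deg",np.degrees(np.arctan2(w@Y,w@X)),"XY",w@X,w@Y)
    print("O at",fproj(O))
    T=O-h*.015+np.array([0,0,.018+.173])
    print(o["t"],"eef",o["eef_pos"],"delta",R.T@(T-o["eef_pos"]),"psi",np.degrees(np.arctan2(R[1,1],R[0,1]))-75.6,"q",o["q"],o["contact_force"],o["gripper_width"])
E
python3 look.py w1
```

```text
t: 2.25
eef_pos: [0.5251, 0.2014, 0.405]
tool_rot: [0.0, 0.223, 0.975, 0.0]
contact_force: [1.0, 0.6, -0.3]
gripper_width: 0.996
grasp_force: 0.0
t: 3.08
eef_pos: [0.5795, 0.1099, 0.4048]
tool_rot: [0.0, -0.134, 0.991, 0.0]
contact_force: [-0.4, 0.3, 0.2]
gripper_width: 0.999
grasp_force: 0.0
pointer 0.58 [355.9 268.4] deg 87.8073198303536 XY 0.0014706428630037816 0.038409837942626576
index_mark 0.72 [272.  263.5] deg -33.60355562064999 XY 0.027944260667124545 -0.018568622141622967
O at (np.float64(309.66631891386504), np.float64(244.01505578742766))
3.0833 eef [0.5795 0.1099 0.4048] delta [ 0.0014 -0.0019  0.107 ] psi 29.827307391246322 q [-0.3664  0.3366  0.0929  1.7711 -0.0359  1.0354  1.5796] [-0.3738  0.2789  0.2164] 0.999173498546048
```

View pics/w1.png

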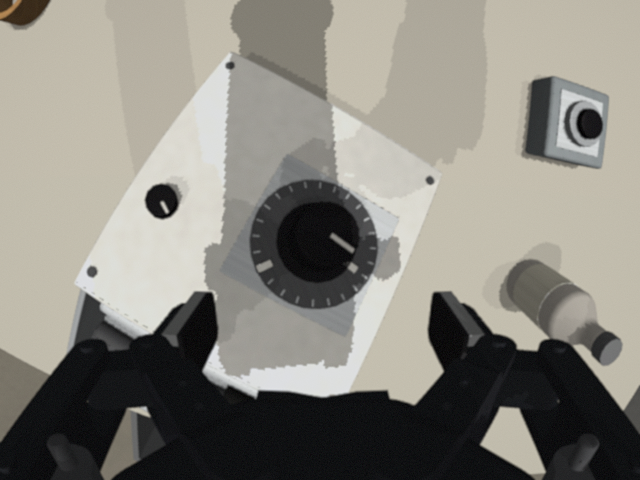

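Wrist view: ring centre around (314,244), pointer tip about (355,269), mark inner end about (271,263), fingers clear at (190,330)/(455,330).

Run:
```python
import sys;sys.argv=["x","w2"]
from look import *
c=fplane((314,244),.005)-N*.005;print(c,c-O,"tool delta",R.T@(c-O))
for p in((355,269),(271,263)):
    w=fplane(p,.008)-c-N*.008;print(np.degrees(np.arctan2(w@Y,w@X)),np.hypot(w@Y,w@X))
```

```text
[0.5933 0.1062 0.1066] [ 0.0002  0.0022 -0.0002] tool delta [-0.0008  0.0021  0.0002]
85.60854704605175 0.03574402278784514
-37.745297204615255 0.03559726552588208
```

```bash
python3 -m pendant '[[0.0854,0.001,-0.001,0.03,0],[0.0854,0,0,0.03,0],[0.0854,0,0,0.03,0],[0.0854,0,0,0.02,0],[0.03,0,0,0,0],[0.03,0,0,0,0],[0.03,0,0,0,0],[0.03,0,0,0,0],[0.03,0,0,0,0],[0.03,0,0,0,0]]' 40
```

```text
t: 4.17
eef_pos: [0.579, 0.1102, 0.297]
tool_rot: [0.001, -0.133, 0.991, 0.001]
contact_force: [-4.6, 3.5, 7.8]
gripper_width: 0.529
grasp_force: 39.2
```

```bash
python3 -m pendant '[[0.03,0,0,0,5],[0.03,0,0,0,5],[0.03,0,0,0,5],[0.03,0,0,0,5]]'; python3 -m pendant '[[0.03,0,0,0,5],[0.03,0,0,0,5],[0.03,0,0,0,5],[0.03,0,0,0,5],[0.03,0,0,0,0]]'; python3 look.py w3
```

```text
t: 4.5
eef_pos: [0.5796, 0.1102, 0.2968]
tool_rot: [0.002, 0.043, 0.999, 0.002]
contact_force: [0.4, 6.3, -0.4]
gripper_width: 0.508
grasp_force: 39.8
t: 4.92
eef_pos: [0.5802, 0.1097, 0.2964]
tool_rot: [0.003, 0.215, 0.977, 0.002]
contact_force: [3.9, 0.4, -3.4]
gripper_width: 0.5
grasp_force: 50.7
index_mark 0.67 [286.7 375.4] deg -36.145549693744364 XY 0.027480982538393484 -0.02007296097378822
O at (np.float64(321.8715738366015), np.float64(311.4366640429138))
4.9167 eef [0.5802 0.1097 0.2964] delta [ 0.0007 -0.0025 -0.0014] psi -10.427467153483533 q [-0.486   0.4696  0.2523  1.875  -0.1569  0.8094  0.9854] [ 3.8844  0.3835 -3.3752] 0.5001739387606242
```

View pics/w3.png

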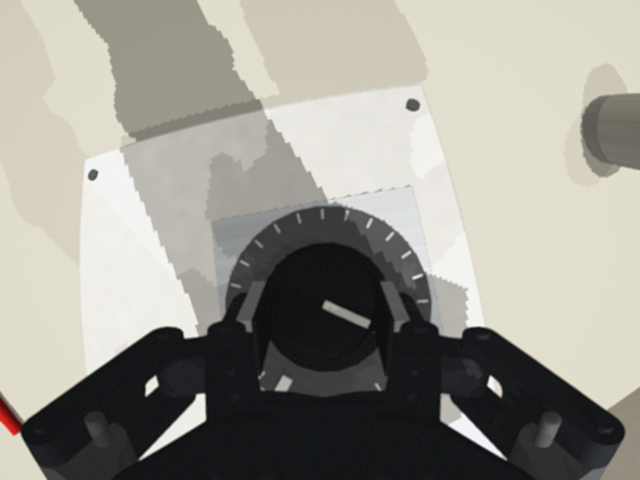

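The knob is held between the pads; its top stripe runs (325,305)→(368,323), mark at (285,383), ring clear.

```bash
cat > st.py <<'E'
from look import *
O2=O+np.array([0,.0011,0])
a,b=[np.array(list(map(float,s.split(',')))) for s in sys.argv[2:4]]
w=fplane(b,.039)-fplane(a,.039);print("stripe deg",np.degrees(np.arctan2(w@Y,w@X)),"len",np.linalg.norm(w))
w=fplane(b,.039)-O2-.039*N;print("tip about axis deg",np.degrees(np.arctan2(w@Y,w@X)),"r",np.linalg.norm(w))
E
python3 st.py w4 325,305 368,323
python3 -m pendant '[[0.03,0,0,0,5],[0.03,0,0,0,5],[0.03,0,0,0,5],[0.03,0,0,0,5],[0.03,0,0,0,5],[0.03,0,0,0,0]]'
```

```text
stripe deg 57.653135645501735 len 0.017458035596024633
tip about axis deg 62.839932592061054 r 0.020647313392856522
t: 5.67
eef_pos: [0.5785, 0.1109, 0.2994]
tool_rot: [-0.001, 0.421, 0.907, 0.003]
contact_force: [-15.7, 4.5, 36.9]
gripper_width: 0.497
grasp_force: 85.2
```

```bash
python3 -m pendant '[[0.0854,0,0,0,0],[0.0854,0,0,0,0],[0.0854,0,0,0,0],[0.0854,0,0,0,0]]'; python3 look.py w5
```

```text
t: 6.0
eef_pos: [0.5785, 0.1081, 0.2945]
tool_rot: [-0.0, 0.421, 0.907, -0.001]
contact_force: [-0.9, -0.0, -0.4]
gripper_width: 0.996
grasp_force: 0.0
pointer 0.69 [417.  336.5] deg 41.38065888055205 XY 0.02774578875010972 0.024444562364877635
index_mark 0.48 [553.3   8.5] deg 109.46147912236482 XY -0.06902256974230683 0.19533097715837747
O at (np.float64(342.73150180106376), np.float64(311.91032305499965))
6.0 eef [0.5785 0.1081 0.2945] delta [-0.0003 -0.0002 -0.0033] psi -35.38535046747321 q [-0.5658  0.4825  0.3608  1.8838 -0.2263  0.8164  0.6153] [-0.8733 -0.0116 -0.3969] 0.9964878038918407
```

View pics/w5.png

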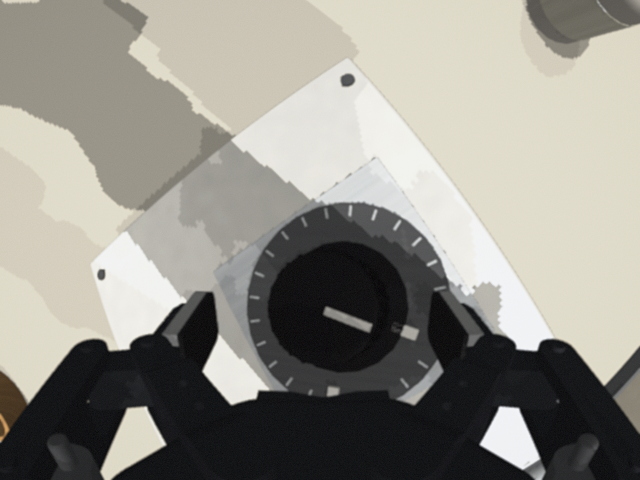

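Pointer tip now at (417,334), about 41°; the mark is at (333,392), ring centre about (347,305). The stroke gained roughly 43°, so I'll repeat it.

```bash
python3 -m pendant '[[0.0854,0,0,0,-7],[0.0854,0,0,0,-7],[0.0854,0,0,0,-7],[0.0854,0,0,0,-7],[0.0854,0,0,0,-7],[0.0854,0,0,0,-7],[0.0854,0,0,0,-7],[0.0854,0,0,0,-7],[0.0854,0,0,0,-7],[0.0854,0,0,0,0]]'; python3 -m pendant '[[0.03,0,0,0,0],[0.03,0,0,0,0],[0.03,0,0,0,0],[0.03,0,0,0,0],[0.03,0,0,0,0],[0.03,0,0,0,0]]' 40;  python3 -m pendant '[[0.03,0,0,0,5],[0.03,0,0,0,5],[0.03,0,0,0,5],[0.03,0,0,0,5],[0.03,0,0,0,5],[0.03,0,0,0,5],[0.03,0,0,0,5],[0.03,0,0,0,5],[0.03,0,0,0,5],[0.03,0,0,0,5],[0.03,0,0,0,5],[0.03,0,0,0,0]]'; python3 -m pendant '[[0.0854,0,0,0,0],[0.0854,0,0,0,0],[0.0854,0,0,0,0],[0.0854,0,0,0,0]]'; python3 look.py w6
```

```text
t: 7.03
eef_pos: [0.5788, 0.1084, 0.2945]
tool_rot: [-0.0, -0.117, 0.993, 0.0]
contact_force: [-0.7, -0.9, 0.9]
gripper_width: 0.997
grasp_force: 0.0
t: 7.53
eef_pos: [0.5785, 0.11, 0.2954]
tool_rot: [-0.0, -0.115, 0.993, 0.001]
contact_force: [-3.1, 2.6, 6.3]
gripper_width: 0.528
grasp_force: 38.3
t: 8.53
eef_pos: [0.5782, 0.1116, 0.2973]
tool_rot: [-0.001, 0.357, 0.934, 0.002]
contact_force: [-14.6, 2.3, 22.7]
gripper_width: 0.503
grasp_force: 81.5
t: 8.87
eef_pos: [0.5788, 0.1087, 0.2945]
tool_rot: [0.0, 0.357, 0.934, -0.0]
contact_force: [1.2, -0.0, 0.1]
gripper_width: 0.997
grasp_force: 0.0
pointer 0.75 [367.8 381.5] deg 2.9731682972586615 XY 0.034487293673082 0.0017912080594063152
index_mark 0.95 [320.8 387.3] deg -33.83176348044037 XY 0.028783473141125792 -0.019291972402881344
O at (np.float64(336.78289091246916), np.float64(314.15764678554655))
8.8667 eef [0.5788 0.1087 0.2945] delta [-0.0005 -0.0009 -0.0033] psi -27.4094684409515 q [-0.5392  0.4785  0.3241  1.8814 -0.2027  0.8138  0.7319] [ 1.2136 -0.0433  0.104 ] 0.9971216985857748
```

```bash
python3 -m pendant '[[0.0854,0,0,0,-7],[0.0854,0,0,0,-7],[0.0854,0,0,0,-7],[0.0854,0,0,0,-7],[0.0854,0,0,0,-7],[0.0854,0,0,0,-7],[0.0854,0,0,0,-7],[0.0854,0,0,0,-6],[0.0854,0,0,0,0]]'; python3 -m pendant '[[0.03,0,0,0,0],[0.03,0,0,0,0],[0.03,0,0,0,0],[0.03,0,0,0,0],[0.03,0,0,0,0],[0.03,0,0,0,0]]' 40;  python3 -m pendant '[[0.03,0,0,0,5],[0.03,0,0,0,5],[0.03,0,0,0,5],[0.03,0,0,0,5],[0.03,0,0,0,5],[0.03,0,0,0,5],[0.03,0,0,0,5],[0.03,0,0,0,5],[0.03,0,0,0,5],[0.03,0,0,0,5],[0.03,0,0,0,2],[0.03,0,0,0,0]]'; python3 -m pendant '[[0.0854,0,0,0,0],[0.0854,0,0,0,0],[0.0854,0,0,0,0],[0.0854,0,0,0,0]]'; python3 look.py w7
```

```text
t: 9.82
eef_pos: [0.5788, 0.1084, 0.2946]
tool_rot: [-0.0, -0.117, 0.993, 0.0]
contact_force: [0.9, -0.6, -0.6]
gripper_width: 1.005
grasp_force: 0.0
t: 10.32
eef_pos: [0.5785, 0.1101, 0.2954]
tool_rot: [-0.0, -0.115, 0.993, 0.001]
contact_force: [-3.0, 1.5, 5.8]
gripper_width: 0.53
grasp_force: 38.3
t: 11.32
eef_pos: [0.5781, 0.1113, 0.2973]
tool_rot: [-0.001, 0.332, 0.943, 0.002]
contact_force: [-13.6, 3.5, 25.3]
gripper_width: 0.496
grasp_force: 76.8
t: 11.65
eef_pos: [0.5788, 0.1087, 0.2945]
tool_rot: [-0.0, 0.332, 0.943, -0.0]
contact_force: [-0.6, 0.7, -0.1]
gripper_width: 0.997
grasp_force: 0.0
pointer 0.6 [315.8 386.1] deg -34.20255230931839 XY 0.028282534674349033 -0.019222632533832384
index_mark 0.92 [312.5 387.5] deg -36.394889305721385 XY 0.028408655644580873 -0.020940756176457718
O at (np.float64(335.2086006186885), np.float64(314.79521644719847))
11.65 eef [0.5788 0.1087 0.2945] delta [-0.0004 -0.0008 -0.0033] psi -24.411867904006428 q [-0.5282  0.4768  0.3095  1.8807 -0.1932  0.8133  0.7757] [-0.6472  0.7032 -0.0694] 0.9974792719568856
```

View pics/w7.png

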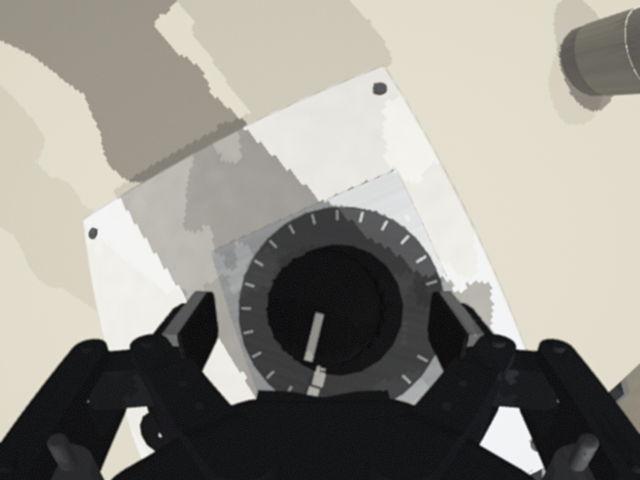

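The pointer end (319,384) almost meets the mark (314,392). I'll lift off and check it from above.

```bash
python3 -m pendant '[[0.0854,0,0,-0.03,0],[0.0854,0,0,-0.03,0],[0.0854,0,0,-0.03,0],[0.0854,0,0,-0.03,0],[0.0854,0,0,0,0],[0.0854,0,0,0,0]]'; python3 look.py w8; python3 -c "
import cv2;I=cv2.imread('pics/w8.png')[180:330,240:400];cv2.imwrite('pics/c8.png',cv2.resize(I,None,fx=4,fy=4,interpolation=cv2.INTER_CUBIC))"
```

```text
t: 12.35
eef_pos: [0.5793, 0.1086, 0.4166]
tool_rot: [0.002, 0.332, 0.943, 0.001]
contact_force: [-0.2, -0.2, 0.4]
gripper_width: 1.001
grasp_force: 0.0
index_mark 0.94 [314.7 282.6] deg -37.02974106620555 XY 0.027423378810284886 -0.020687325026418995
O at (np.float64(328.61683988182864), np.float64(241.1610316701187))
12.35 eef [0.5793 0.1086 0.4166] delta [ 0.0002 -0.0015  0.1188] psi -24.392512469372917 q [-0.5683  0.3334  0.3526  1.7743 -0.1311  1.0526  0.7248] [-0.1821 -0.1743  0.3529] 1.0008968406376555
```

View pics/c8.png

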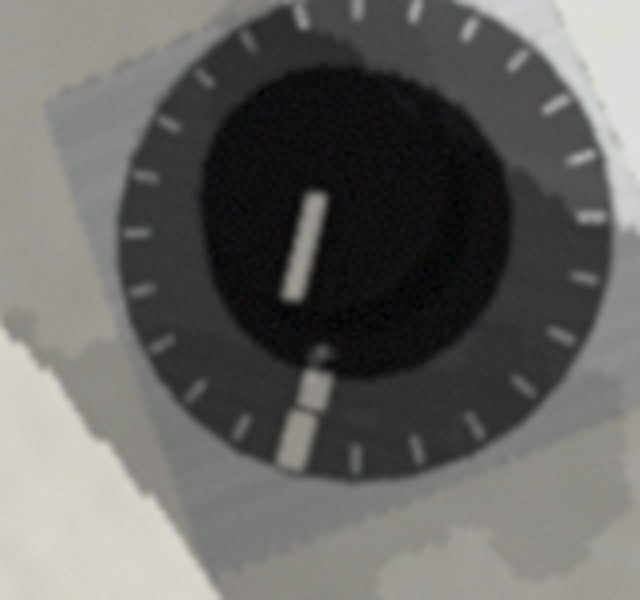

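Pointer and mark are lined up at (310,405) in the crop, with a lateral error under 1 mm. Next is the button.

```bash
python3 -m pendant '[[0,0.0347,0.0093,0,0],[0,0.0347,0.0093,0,0],[0,0.0347,0.0093,0,0],[0,0.0347,0.0093,0,0],[0,0.0347,0.0093,0,0],[0,0.0347,0.0093,0,0],[0,0.0347,0.0093,0,0],[0,0.0347,0.0093,0,0],[0,0,0,0.03,0],[0,0,0,0.03,0],[0,0,0,0,0],[0,0,0,0,0]]' 20
python3 - <<'E'
from h import *
np.set_printoptions(precision=4,suppress=True)
o=bot.get_obs();R=toolR();m=bot.camera_model("wrist");I,D=bot.read_camera("wrist");cv2.imwrite("pics/b1.png",I)
K=np.array(m["intrinsics"]);Rc=np.array(m["R"]);C=-Rc.T@np.array(m["t"])
for n in("set_button_top","set_box"):
  for r in bot.pinpoint(n,"wrist")[:2]:
    a=np.array([(r["at"][0]-K[0,2])/K[0,0],(r["at"][1]-K[1,2])/K[1,1]]);t=np.hypot(*a);v=Rc.T@np.r_[a/t*np.sin(t),np.cos(t)]
    w=C+v*(((.063 if n[4:6]=="bu" else 0)-C[2])/v[2]);print(n,r["score"],r["at"],w,"delta tool",R.T@(np.r_[w[:2],.063+.173]-o["eef_pos"]))
print(o["t"],o["eef_pos"],o["gripper_width"])
E
```

```text
t: 13.55
eef_pos: [0.4084, 0.34, 0.353]
tool_rot: [-0.001, 0.332, 0.943, -0.002]
contact_force: [0.1, -1.0, -0.1]
gripper_width: -0.001
grasp_force: 0.0
set_button_top 0.84 [332.5, 237.8] [0.4152 0.3408 0.063 ] delta tool [-0.0047  0.0055  0.117 ]
set_box 0.72 [330.9, 219.2] [0.4154 0.3404 0.    ] delta tool [-0.0052  0.0053  0.117 ]
13.55 [0.4084 0.34   0.353 ] -0.0011177588135974075
```

View pics/b1.png

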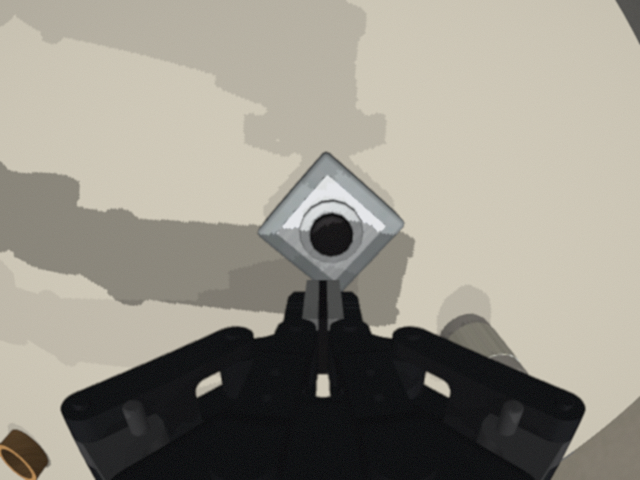

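The button is at (331,235), in agreement with the network; I need a shift of about (−4.5,+5) mm, then down.

```bash
python3 -m pendant '[[0,-0.0045,0.005,0.03,0],[0,0,0,0.03,0],[0,0,0,0.03,0],[0,0,0,0.02,0],[0,0,0,0,0],[0,0,0,0,0]]'; python3 -m pendant '[[0,0,0,0.002,0],[0,0,0,0.002,0],[0,0,0,0.002,0],[0,0,0,0,0],[0,0,0,0,0]]'
```

```text
t: 14.2
eef_pos: [0.4161, 0.3417, 0.2454]
tool_rot: [0.0, 0.332, 0.943, -0.0]
contact_force: [0.6, -0.3, 0.6]
gripper_width: 0.002
grasp_force: 0.0
t: 14.62
eef_pos: [0.4161, 0.3422, 0.2397]
tool_rot: [0.001, 0.332, 0.943, 0.001]
contact_force: [0.8, 0.7, 2.7]
gripper_width: -0.0
grasp_force: 1.1
```

```bash
python3 -m pendant '[[0,0,0,0.001,0],[0,0,0,0.001,0],[0,0,0,0,0],[0,0,0,0,0]]'; python3 -m pendant '[[0,0,0,0.001,0],[0,0,0,0,0],[0,0,0,0,0]]';python3 -m pendant '[[0,0,0,0.001,0],[0,0,0,0,0],[0,0,0,0,0]]'
```

```text
t: 14.95
eef_pos: [0.4161, 0.3422, 0.2372]
tool_rot: [0.0, 0.332, 0.943, 0.001]
contact_force: [2.7, 3.0, 4.3]
gripper_width: 0.0
grasp_force: 2.0
t: 15.2
eef_pos: [0.4158, 0.342, 0.2359]
tool_rot: [0.0, 0.332, 0.943, 0.001]
contact_force: [2.7, 2.3, 4.8]
gripper_width: 0.003
grasp_force: 2.4
t: 15.45
eef_pos: [0.4158, 0.342, 0.2349]
tool_rot: [0.0, 0.332, 0.943, 0.0]
contact_force: [2.7, 3.6, 5.9]
gripper_width: 0.002
grasp_force: 2.7
```

```bash
python3 -m pendant '[[0,0,0,0.0006,0],[0,0,0,0,0],[0,0,0,0,0]]'
```

```text
t: 15.7
eef_pos: [0.4158, 0.342, 0.2345]
tool_rot: [0.0, 0.332, 0.943, 0.001]
contact_force: [2.1, 2.1, 7.2]
gripper_width: 0.003
grasp_force: 3.4
```

The force is above the 6 N spring maximum, so the button is fully down. Releasing and checking.

```bash
python3 -m pendant '[[0,0,0,-0.005,0],[0,0,0,-0.02,0],[0,0,0,-0.04,0],[0,0,0,-0.04,0],[0,0,0,0,0],[0,0,0,0,0],[0,0,0,0,0]]'
python3 - <<'E'
from h import *
I,D=bot.read_camera("top");m=bot.camera_model("top")
for n in("pointer","index_mark","speed_tip","tape_roll","cleaner","screwdriver"):
    for r in bot.pinpoint(n,"top")[:1]: print(n,r["score"],r["at"])
cr=I[175:260,235:345];cv2.imwrite("pics/c9.png",cv2.resize(cr,None,fx=7,fy=7,interpolation=cv2.INTER_CUBIC))
E
```

```text
t: 16.28
eef_pos: [0.4145, 0.3409, 0.3382]
tool_rot: [-0.001, 0.332, 0.943, -0.002]
contact_force: [-0.1, 0.0, -0.9]
gripper_width: -0.001
grasp_force: 0.0
pointer 0.89 [282.8, 206.8]
index_mark 0.86 [286.3, 204.0]
tape_roll 0.87 [446.9, 288.9]
cleaner 0.69 [181.4, 217.2]
screwdriver 0.91 [460.7, 193.1]
```

View pics/c9.png

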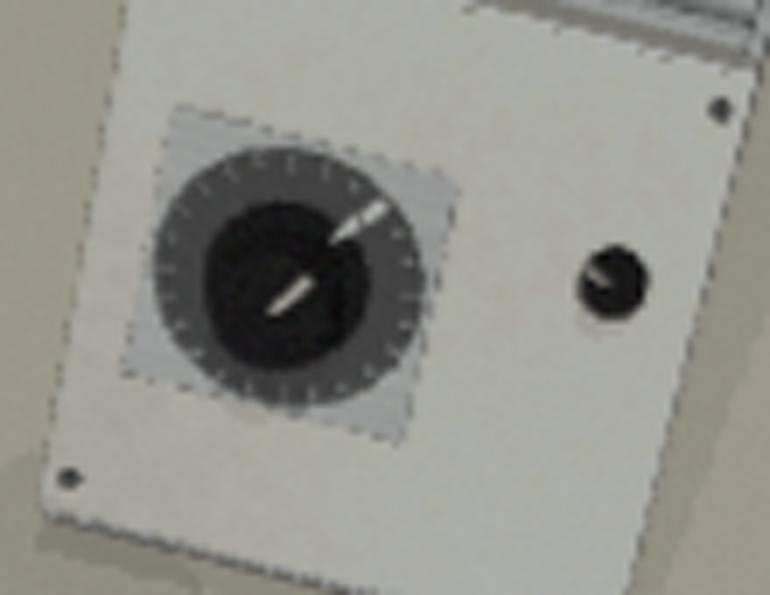

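The pointer meets the mark at (360,225) in the crop, and the ring and speed dial look as they did at the start. Handing in.

```bash
python3 -c "
from station import bot
print(bot.hand_in())"
```

```text
the job is handed in; nothing more can be done
None
```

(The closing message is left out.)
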